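# Bin the used specimen pot in the locking pedal bin

### The job

Throw the used specimen pot into the bench pedal bin: press the pedal right down and slide it to the left under its catch so the lid stays open by itself, take your hand off, put the pot in, then push the pedal down again, slide it back to the right out of the catch and ease it up so that the lid closes fully without banging. Work the lid with the pedal only, never by touching it, do not force the pedal or lean on the bin, and leave the other things on the bench alone.

Things in the scene. Friction and masses are not known exactly. Their poses are not given: they have to be found in the camera images.
- bin: Round steel bench pedal bin, 170 mm in diameter, rim 215 mm above the bench, fixed. Origin: centre of its underside. Its -x axis points to the front (pedal), +x to the back (lid hinge); +y is 'left' for someone who stands before the pedal facing the bin. A steel gate bracket some 80 mm high stands in front of the shell, out to 107 mm from the bin's axis; the pedal's 8 mm bar runs through it.
- bin_mouth (a point): Centre of the open mouth, at rim height (215 mm above the bench), clear opening 162 mm in diameter; inner floor 170 mm below it. Same axes as the bin.
- pedal_pad (a point): Centre of the top of the pedal's ribbed rubber pad: 46 mm front to back, 50 wide between upturned sides 8 mm high, 3 thick. At rest 146 mm before the bin's axis, 83 mm up. It swings about a pivot on that axis, 28 mm up; the bottom stop comes after about 48 mm, but the gate that carries stop and catch is set up to 7 mm (at the pad) higher or lower. Push: 6 to 12 N at first, 2 to 5 at the bottom.
- pedal (a joint): Sideways place (m): 0 free, up to 0.0145 fully left (bin's +y). The bar can pass left below the catch's 3 mm lip only within 3 mm (at the pad) above the bottom stop; push on the pad's upturned side, 2 to 8 N with the rub on the stop. Let up there, it rises 7 mm, is held by the ledge behind the lip and the lid stays open. To free it: press to the stop, slide right; the lid drives it up.
- lid_hinge (a joint): Opening angle of the lid in rad: 0 shut, 1.05 to 1.5 with the pedal held in the catch, 1.25 to 1.75 on the bottom stop (the gate's height varies). The lid is linked to the pedal both ways and turns about 0.03 rad for each mm of the pad's travel; its weight drives the pedal up, and let go it slams.
- lid: Domed steel lid, 174 mm in diameter, 26 mm thick, hinged at the back of the rim on a level axis along the bin's y, 217 mm above the bench. Origin: on the hinge axis, 90 mm behind the bin's axis; shut, its axes are those of the bin. Not to be touched.
- pot: The used specimen pot: small upright plastic pot with a paper label and a white screw cap; body 36 mm in diameter and 56 mm tall, cap 41 mm in diameter above it, 70 mm tall in all, 30 g. Origin: centre of its underside.
- bottle: Bystander: white reagent bottle with a blue cap, 60 mm in diameter, 125 mm tall. Origin: centre of its underside.
- jar: Bystander: squat brown glass jar with a black lid, 56 mm in diameter, 60 mm tall. Origin: centre of its underside.
- tube_rack: Bystander: clear rack of capped blood tubes, 66 x 160 mm, 94 mm tall. Origin: centre of its underside.
- tip_box: Bystander: box of pipette tips, 85 x 125 mm, 76 mm tall. Origin: centre of its underside.
Not all that is in view belongs to the job. What is shaped like the pot but green or purple is not meant.

How it is judged (in metres and radians):
On the way, in this order (a step that is already met when the one before it is completed fails the run):
1. the pedal is held by its catch, the lid stays open by itself and the robot touches neither pedal nor bin (value of joint lid_hinge above 1 rad and value of joint pedal above 0.011 m and contact force between each of the fingers, the arm and bin below 0.1 N), for 0.2 s.
2. the pot lies in the bin, let go, the lid still held open (value of joint lid_hinge above 1 rad and z of pot in the frame of bin below 0.13 m and horizontal distance between pot and bin below 0.08 m and contact force between the fingers and pot below 0.1 N), for 0.2 s.
At the end, for the whole second after the job is handed in: The lid is shut (within 0.06 rad), the pedal is up and out of its catch (within 5 mm of its middle line), the pot lies at rest inside the bin (value of joint lid_hinge below 0.06 rad and value of joint pedal below 0.005 m and z of pot in the frame of bin below 0.13 m and horizontal distance between pot and bin below 0.08 m and linear speed of pot below 0.05 m/s); the robot touches nothing.
It fails at once if the lid bangs shut (turning shut faster than 2.5 rad/s over its last 0.4 rad) (value of joint lid_hinge below 0.4 rad and velocity of joint lid_hinge below -2.5 rad/s).
It fails at once if the pedal or the bin is pushed with more than 25 N (contact force between any of the fingers, the arm and bin above 25 N).
It fails at once if the robot touches the lid (contact force between any of the fingers, the arm and lid above 0.5 N).
It fails at once if a bystander is shifted by more than 20 mm (distance of any of bottle, jar, tube_rack, tip_box from where it was at the start of the episode above 0.02 m).
It also fails if it takes over 72 s, if anything falls off the work surface, if the arm or the gripper's body presses on something with over 40 N, if the wrist force passes 120 N, or if a joint passes its speed limit or range.

### The arm

A 6-joint arm with a two-finger parallel gripper is mounted at the origin on the work surface. World frame = base frame: x ahead of the robot, y to its left, z up, the work surface at z = 0. Lengths are in m, angles in degrees, forces in N, time in s.
With the tool pointing down it reaches from about 0.375 to 0.75 m from the base axis. Payload 9 kg.
Tool frame: the origin (TCP) lies where the fingers leave the gripper's body, on its centre line; the fingertips stand 73 mm ahead of it and the grasp point (between the pads) lies 54 mm ahead of it (robot.tip_reach is the distance from the TCP to the fingertips, in m); z points along the fingers, y is the direction in which the jaws open and shut (so a half turn about z gives the same grasp; the last joint's range is limited). The gripper opens to 85 mm and grips with 20 to 120 N. Pads are 22 mm wide; open, the fingers measure 114 mm over their backs; the gripper's body (76 mm by 85 mm) begins 54 mm behind the grasp point. The pads swing forward as they close: fully open they stand 13 mm farther back than shut.
Start: joints at [-77.905, 5.964, 5.575, 89.605, 0, 77.527], TCP at [0.249, -0.546, 0.304] pointing down, gripper open.
Joint ranges: [-171.21, 171.21], [-48.23, 106.86], [-62.78, 66.21], [-105.2, 120.99], [-86.42, 89.51], [-180, 180]. Speed limits (degrees/s): [127.2, 127.2, 147.25, 180, 180, 180].

### API

Orientations are given as [roll, pitch, yaw] about the fixed x, y, z axes, in that order (R = Rz(yaw) Ry(pitch) Rx(roll)).
In Python, from plant import robot gives the robot as it stands. Calls block until the motion is done:
- robot.move_pose(position, orientation): joint-space move of the TCP to a pose.
- robot.line_to(position, vel=0.15, rotation=None, guard=None): straight line of the TCP; rotation=None keeps the orientation; vel is the mean speed in m/s. With guard (N) it stops when the force on the tool has changed by that much, and returns True; else False.
- robot.goto_joints(angles): joint-space move.
- robot.set_gripper(opening): finger opening in m; the grip force is fixed at half the most; returns when the fingers have stopped.
- robot.pause(seconds).
- robot.ik(position, orientation): joint angles nearest the present ones, or None.
- robot.observe(): the state.
- robot.grab_frame(name): name is "scene" or "top" or "wrist"; returns the picture (420x560x3 uint8, blue, green, red); there is no depth.
- robot.get_calibration(name): a dict with "vertical_fov" (degrees; the focal length in pixels is half the picture's height over the tangent of half this angle, whatever the lens; pixels are square), "cx", "cy" (the principal point, pixels), "rvec" (rotation vector, rad) and "tvec" (3), from world to camera coordinates, as OpenCV has them. Camera axes: x right, y down, z forward; pixel columns grow to the right and rows downward; lengths in m; the calibration is good to about 2 mm. A picture is of the moment at which its call begins: read the wrist's pose just before it. get_calibration takes no time and is no camera call; for the wrist camera it gives the pose at the moment of the call.
A pose or a line that the arm cannot do raises robot.IKError and nothing moves.
- robot.job_done(): hands the job in, once; it reports no verdict.
The state is a dict: "time": time; "q": joint angles; "qvel": joint speeds; "joint_torque": joint torques, N m; "tool_pos": TCP position; "tcp_rot": TCP orientation; "ft_force": force on the tool from outside, world axes, zero at the start; "torque": the same for the moment, N m; "gripper_width": finger opening in m.
Only numpy, scipy, OpenCV 4.12 (cv2) and the standard library are available. Lean on these libraries where they do the work, as an engineer would, in place of code of your own. Each camera call takes 0.05 s, during which the arm holds its last target.

## Working session

There is one attempt and no reset: what is moved stays moved. The work goes in short steps, each a Python script; the robot and the scene stay as the last script left them, time stands still between calls to the robot, and variables do not carry over. Pictures are saved under pics/ and viewed, and the job is handed in when it is done.

```bash
ls -la; mkdir -p pics; python3 - <<'E'
from plant import robot
import cv2,numpy as np
for n in ("scene","top","wrist"):
    c=robot.get_calibration(n); print(n,{k:np.round(v,4).tolist() for k,v in c.items()})
    cv2.imwrite(f"pics/{n}0.png",robot.grab_frame(n))
s=robot.observe();print(s)
E
```

```text
total 12
drwxr-xr-x  3 agent agent 4096 Dec  7 16:26 .
drwxr-xr-x 23 root  root  4096 Dec  7 16:26 ..
drwxr-xr-x  2 agent agent 4096 Dec  7 16:26 pics
scene {'vertical_fov': 57.8543, 'cx': 276.3196, 'cy': 207.9915, 'rvec': [2.5342, 0.5726, -0.1827], 'tvec': [-0.5182, -0.1075, 1.1725]}
top {'vertical_fov': 47.4125, 'cx': 273.3237, 'cy': 204.3807, 'rvec': [2.1596, -2.2155, 0.1048], 'tvec': [0.0455, 0.5768, 1.5601]}
wrist {'vertical_fov': 69.7593, 'cx': 276.7038, 'cy': 208.4546, 'rvec': [-2.4385, 1.5658, 0.224], 'tvec': [-0.5997, -0.0367, 0.379]}
{'time': 0.15, 'q': array([-7.79043662e+01,  5.98998437e+00,  5.53671086e+00,  8.96039406e+01,
        1.37910354e-03,  7.75280704e+01]), 'qvel': array([-0.02490728, -0.0851464 ,  0.13537262, -0.04070744,  0.0065986 ,
        0.08047678]), 'joint_torque': array([ 1.78684069e-03, -5.57360172e+01,  5.04004347e+01,  1.26228624e-02,
       -3.59350688e-04,  1.67318353e-05]), 'tool_pos': array([ 0.24944791, -0.54549111,  0.30330323]), 'tcp_rot': array([-1.79944434e+02, -1.37025952e-02,  2.45675561e+01]), 'ft_force': array([-0.7285105 , -0.28358089, -0.91236766]), 'torque': array([-0.02882771,  0.01455061,  0.03031746]), 'gripper_width': 0.0853003560065571}
```

View pics/scene0.png

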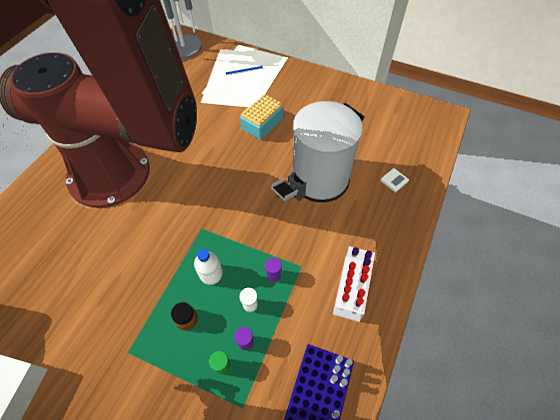

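View pics/top0.png

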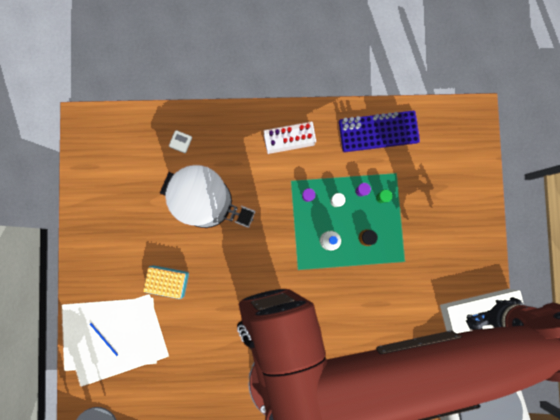

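View pics/wrist0.png

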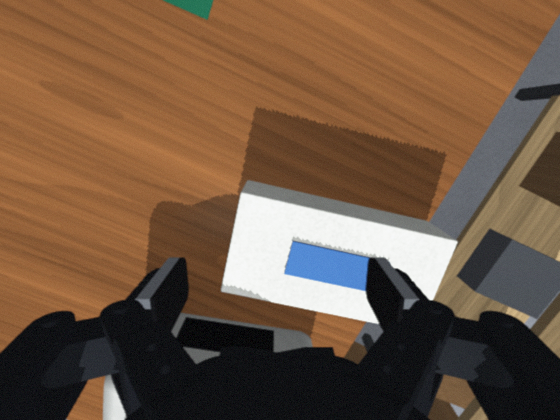

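The scene view shows the bin with lid at (328,130) and its pad at (286,190), and the white-capped pot at (249,299). In the top view the lid is at (198,196), the pad at (243,216) and the pot at (338,200). The wrist camera sees only a tray. Next I'll measure and zoom in.

```bash
cat > h.py <<'E'
from plant import robot
import cv2,numpy as np
def cam(n,c=None):
    c=c or robot.get_calibration(n); f=210/np.tan(np.radians(c["vertical_fov"]/2))
    K=np.array([[f,0,c["cx"]],[0,f,c["cy"]],[0,0,1.]]); R=cv2.Rodrigues(np.array(c["rvec"],float))[0]; t=np.array(c["tvec"],float).ravel()
    return K,R,t
def ray(n,uv,c=None):
    K,R,t=cam(n,c); d=R.T@np.linalg.inv(K)@np.array([uv[0],uv[1],1.]); return -R.T@t,d/np.linalg.norm(d)
def onz(n,uv,z,c=None):
    o,d=ray(n,uv,c); return o+d*(z-o[2])/d[2]
def tri(n1,a,n2,b,c1=None,c2=None):
    o1,d1=ray(n1,a,c1);o2,d2=ray(n2,b,c2)
    s=np.linalg.lstsq(np.c_[d1,-d2],o2-o1,rcond=None)[0]
    p,q=o1+d1*s[0],o2+d2*s[1]; return (p+q)/2,np.linalg.norm(p-q)
def proj(n,p,c=None):
    K,R,t=cam(n,c); x=K@(R@np.asarray(p,float)+t); return x[:2]/x[2]
E
python3 - <<'E'
import cv2,numpy as np
t=cv2.imread("pics/top0.png");s=cv2.imread("pics/scene0.png")
a=cv2.resize(t[155:275,140:280],None,fx=5,fy=5,interpolation=cv2.INTER_CUBIC)
b=cv2.resize(s[90:210,255:395],None,fx=5,fy=5,interpolation=cv2.INTER_CUBIC)
cv2.imwrite("pics/zt.png",a);cv2.imwrite("pics/zs.png",b)
# white cap
for n,im,r in(("top",t,(180,320,220,360)),("scene",s,(280,230,320,270))):
    c=im[r[0]:r[2],r[1]:r[3]].astype(int); m=((c.min(2)>150)).astype(np.uint8)
    k=cv2.connectedComponentsWithStats(m); print(n,k[2],k[3]+[r[1],r[0]])
E
```

```text
top [[   0    0   40   40 1448]
 [  12   13   13   14  152]] [[339.66781768 199.48549724]
 [337.90131579 199.63815789]]
scene [[   0    0   40   40 1283]
 [   9    8   18   24  317]] [[249.83242401 299.71628995]
 [248.15457413 298.62460568]]
```

View pics/zt.png

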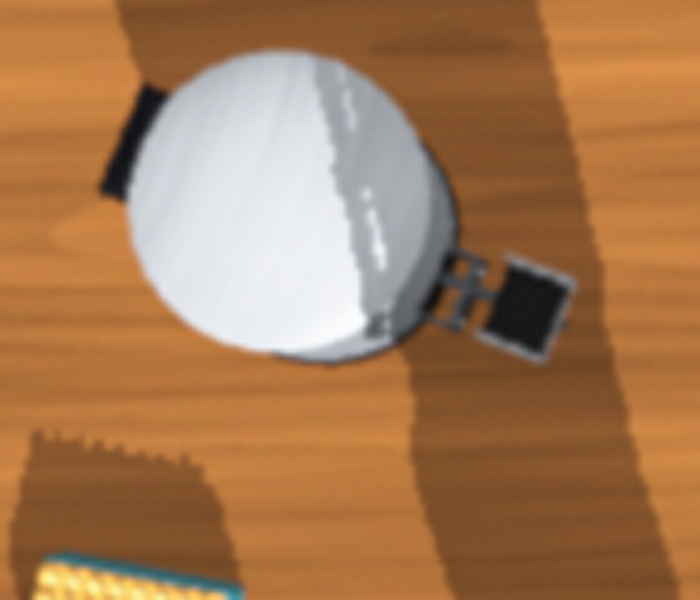

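View pics/zs.png

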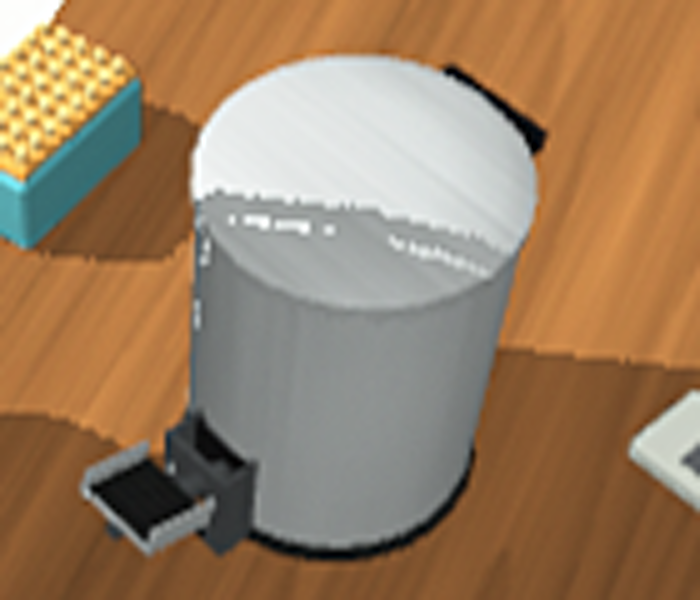

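```bash
python3 - <<'E'
from h import *
np.set_printoptions(precision=4,suppress=True)
z=lambda p,o:((np.array(p)+.5)/5-.5+np.array(o))
tp=lambda *p:z(p,(140,155)); sp=lambda *p:z(p,(255,90))
pt=tri("top",tp(526,310),"scene",sp(149,498)); print("pad",pt)
for q in [(510,258),(578,282),(545,362),(476,338)]: print("padcorner",onz("top",tp(*q),.091))
for q in [(85,488),(147,447),(213,505),(150,553)]: print("padcorner s",onz("scene",sp(*q),.091))
# lid silhouette
print("lid top",onz("top",tp(280,201),.217), onz("top",tp(128,201),.217),onz("top",tp(431,201),.217))
print("bin base", onz("scene",sp(340,555),0), onz("top",tp(335,362),.0),onz("top",tp(457,215),0.0))
# hinge bracket ends
print("hinge",tri("top",tp(155,85),"scene",sp(450,68)),tri("top",tp(105,190),"scene",sp(545,135)))
p,e=tri("top",(337.9,199.6),"scene",(248.2,296.5));print("pot",p,e,onz("top",(337.9,199.6),.07),onz("scene",(248.2,296.5),.07))
w,h=(12.5/(cam("top")[0][0,0])*1.3,0);print(w)
E
```

```text
pad (array([0.5384, 0.1245, 0.0805]), np.float64(0.0044378163532254366))
padcorner [0.5691 0.1323 0.091 ]
padcorner [0.5528 0.0897 0.091 ]
padcorner [0.5028 0.1117 0.091 ]
padcorner [0.519  0.1548 0.091 ]
padcorner s [0.5093 0.1104 0.091 ]
padcorner s [0.528  0.1493 0.091 ]
padcorner s [0.5763 0.1296 0.091 ]
padcorner s [0.5587 0.0875 0.091 ]
lid top [0.5957 0.2586 0.217 ] [0.5979 0.3465 0.217 ] [0.5936 0.1712 0.217 ]
bin base [0.6349 0.1869 0.    ] [0.5095 0.2551 0.    ] [0.606  0.1718 0.    ]
hinge (array([0.6382, 0.3098, 0.2756]), np.float64(0.03944041324684094)) (array([0.6358, 0.3816, 0.159 ]), np.float64(0.051865800450365804))
pot [ 0.5862 -0.1774  0.0604] 0.0027371833735390446 [ 0.5843 -0.1768  0.07  ] [ 0.5895 -0.1792  0.07  ]
0.03397791966596621
```

```bash
python3 - <<'E'
from h import *
np.set_printoptions(precision=4,suppress=True)
from scipy.spatial.transform import Rotation as Ro
s=robot.observe();o,_=ray("wrist",(276,208)); K,R,t=cam("wrist")
T=Ro.from_euler("xyz",s["tcp_rot"],degrees=True).as_matrix()
print("cam in tool",T.T@(o-s["tool_pos"]),"axis",T.T@R[2], robot.tip_reach)
for y in (67,-113):
    for z in (.30,.11):
        print(y,z,robot.ik([.538,.124,z],[180,0,y]))
print(robot.ik([.584,-.178,.09],[180,0,67]))
E
```

```text
cam in tool [ 0.0698  0.0006 -0.0698] axis [-0.2775 -0.0009  0.9607] 0.0726
67 0.3 [ -0.5971  -2.4656  -3.4213  89.0443   0.     112.4029]
67 0.11 [ -0.5971   1.0579 -19.8498  69.0923   0.     112.4029]
-113 0.3 [ -0.5971  -2.4656  -3.4213  89.0443   0.     -67.5971]
-113 0.11 [ -0.5971   1.0579 -19.8498  69.0923   0.     -67.5971]
[-29.2067  11.9869 -10.2982  67.7149   0.      83.7933]
```

```bash
python3 - <<'E'
from h import *
np.set_printoptions(precision=4,suppress=True)
import pickle
robot.move_pose([.538,.124,.275],[180,0,-113])
c=robot.get_calibration("wrist");im=robot.grab_frame("wrist");pickle.dump(c,open("w1.pkl","wb"))
cv2.imwrite("pics/w1.png",im)
s=robot.observe();print(s["time"],s["tool_pos"],s["tcp_rot"],s["ft_force"])
print([proj("wrist",[.538,.124,.083],c)])
E
```

```text
2.7833 [0.5382 0.1234 0.275 ] [-179.9937   -0.0051 -113.077 ] [-0.2497 -0.6226 -0.2764]
[array([276.9547, 204.17  ])]
```

View pics/w1.png

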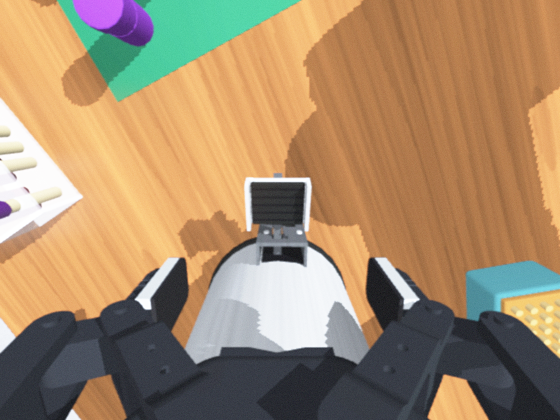

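The wrist view shows the pad centred at (278,204), against a predicted (277,204). Its walls are at columns 248 and 309, the shell is symmetric about column 278, and the gate is at row 240. I'll close the gripper and press along the pedal's arc, reading the force at each step.

```bash
cat >> h.py <<'E'
np.set_printoptions(precision=4,suppress=True)
U=np.array([np.cos(np.radians(67)),np.sin(np.radians(67))]);L=np.array([-U[1],U[0]])
C=np.array([.538,.124])+.146*U
ROT=[180,0,-113]
TIP=robot.tip_reach
def arc(zt,lat=0.,dr=0.):   # TCP pose for fingertip at pad-top height zt
    h=min(max(zt,.01),.083)-.028; r=np.sqrt(.146**2+.055**2-h*h)+dr
    p=C-U*r+L*lat; return [p[0],p[1],zt+TIP]
def F(n=1):
    f=robot.observe()["ft_force"]; return np.array([f[:2]@U,f[:2]@L,f[2]])
E
python3 - <<'E'
from h import *
robot.set_gripper(0)
robot.line_to(arc(.093),vel=.12)
robot.pause(.1);f0=F();print("f0",f0,robot.observe()["tool_pos"])
import json;json.dump(f0.tolist(),open("f0.json","w"))
z=.093
while z>.055:
    z-=.003; robot.line_to(arc(z),vel=.04); f=F()-f0
    print(round(z,4),robot.observe()["tool_pos"][2]-TIP,f)
    if np.linalg.norm(f)>17: break
print(robot.observe()["time"])
E
```

```text
f0 [0.4471 0.2734 0.8791] [0.5386 0.124  0.1666]
0.09 0.08996837959634857 [-0.479  -0.3821 -0.2885]
0.087 0.08672185042688046 [-0.7508 -0.2818 -1.4504]
0.084 0.0849596364628582 [-1.0024  2.2974  5.4217]
0.081 0.0822256417064845 [-0.5142  2.2536  9.2469]
0.078 0.07922362010858156 [-2.1938  2.2332  8.78  ]
0.075 0.07619697400958506 [-1.2335  1.9511 10.0979]
0.072 0.07312419411612828 [-0.3607  1.7767  8.7631]
0.069 0.07007179426758789 [-1.6909  1.0897  8.2999]
0.066 0.06699748688617072 [-1.3995  0.772   7.0926]
0.063 0.06394096204879451 [-2.2683  1.0273  6.5809]
0.06 0.060859497076657026 [-2.1949  0.9751  6.191 ]
0.057 0.057795814544552904 [-1.2975  1.4241  5.9669]
0.054 0.05465988886872042 [-0.3935  0.4061  4.9768]
7.9583
```

```bash
python3 - <<'E'
from h import *
import json;f0=np.array(json.load(open("f0.json")))
z=.054
while z>.022:
    z-=.002 if z>.045 else .001; robot.line_to(arc(z),vel=.03); f=F()-f0
    print(round(z,4),robot.observe()["tool_pos"][2]-TIP,f)
    if f[2]>9: break
print(robot.observe()["time"])
E
```

```text
0.052 0.052685106258873404 [-0.6808  0.7935  5.0346]
0.05 0.0505643843798807 [-1.3576 -0.1794  4.9309]
0.048 0.04844244427133901 [-0.2462 -0.3606  4.2476]
0.046 0.0462727288915875 [-0.9901 -0.6567  4.2891]
0.044 0.04408050590915895 [ 0.3938 -0.676   3.5213]
0.043 0.04306632326328319 [-0.4209 -0.6155  3.0508]
0.042 0.04200393829209509 [0.4307 0.1582 2.7174]
0.041 0.04097610572753889 [ 0.6391 -1.2736  1.6515]
0.04 0.03993894118258645 [ 0.6383 -0.4046  2.0315]
0.039 0.038925389342258754 [ 0.1156 -0.2806  1.9838]
0.038 0.03790215690157739 [-0.1316 -0.761   1.7824]
0.037 0.03684855131998821 [-0.1728 -0.2632  2.5261]
0.036 0.035827988846863446 [0.3545 0.2209 1.5171]
0.035 0.03483228947872008 [ 1.418  -0.4607  1.3659]
0.034 0.03400575615104924 [ 0.0693 -0.857   2.6547]
0.033 0.03366037581606218 [-1.7232  1.5128  7.9567]
0.032 0.033363201615176585 [-2.877   4.3684 14.2152]
12.2083
```

The bottom stop shows at about z=0.034. I'll ease off to roughly 7 N and slide left.

```bash
python3 - <<'E'
from h import *
import json;f0=np.array(json.load(open("f0.json")))
robot.line_to(arc(.0332),vel=.02)
z=.0332;lat=0
print(F()-f0)
while lat<.034:
    lat+=.0015; robot.line_to(arc(z,lat),vel=.03); f=F()-f0
    p=robot.observe()["tool_pos"]; print(round(lat,4),(p[:2]-C)@L,p[2]-TIP,f)
    if abs(f[1])>11 or np.linalg.norm(f)>17: break
    if f[2]>10: z+=.0003
    if f[2]<4.5: z-=.0003
print(z,lat,robot.observe()["time"])
cv2.imwrite("pics/w2.png",robot.grab_frame("wrist"));cv2.imwrite("pics/s2.png",robot.grab_frame("scene"))
E
```

```text
[-0.7852  1.1914  6.3411]
0.0015 0.0008555265932785884 0.03382175087039893 [-1.1765 -1.4077  4.9318]
0.003 0.002274534779933271 0.0338179493279986 [-0.6411 -1.8547  4.7769]
0.0045 0.003823512923711131 0.03380958504619269 [ 0.0827 -2.7815  4.57  ]
0.006 0.0053008768287709914 0.03384084728019726 [-0.2955 -3.2281  4.7154]
0.0075 0.006836066121188399 0.03379950160754755 [-1.4575 -1.9263  4.7083]
0.009 0.008332806503887326 0.03380144754293214 [-1.8702 -1.7479  4.8946]
0.0105 0.009832709506842915 0.03379307340807443 [-0.9429 -2.6845  4.9181]
0.012 0.011333338966585215 0.033804847105452146 [-1.6363 -2.5338  4.6665]
0.0135 0.012828582635268005 0.03381241806060055 [-1.0864 -2.7119  4.6368]
0.015 0.014329761736893501 0.03382508397921366 [-0.2543 -2.7285  4.9607]
0.0165 0.015736497590868856 0.03382553632927704 [ 0.179  -3.542   4.7089]
0.018 0.017287021417999347 0.033833168979225475 [-0.3459 -3.7432  5.1195]
0.0195 0.018854867552816793 0.03378224768332587 [-0.6626 -4.1277  5.079 ]
0.021 0.02030882151179112 0.03381635478310796 [-0.4241 -2.7225  4.0767]
0.0225 0.02153453594184922 0.0337321327837167 [-1.794  -5.2841  5.2177]
0.024 0.023072252871597282 0.033759156166589976 [-0.5036 -3.7247  5.4147]
0.0255 0.024568657357130562 0.03374287246528318 [-1.2239 -3.5673  5.8138]
0.027 0.02610131750877946 0.03372325858996347 [-0.7138 -3.5482  5.7729]
0.0285 0.027578794016292048 0.03374947784549094 [-0.1235 -4.1476  5.2037]
0.03 0.028777167740774014 0.033812671368942004 [-0.8495 -5.6628  4.863 ]
0.0315 0.029570321130501447 0.033983574218683726 [-0.3838 -9.4608  2.7267]
0.033 0.03024998338665529 0.034055478404650785 [ -0.1657 -13.1515   2.9537]
0.0326 0.03300000000000001 17.9583
```

View pics/w2.png

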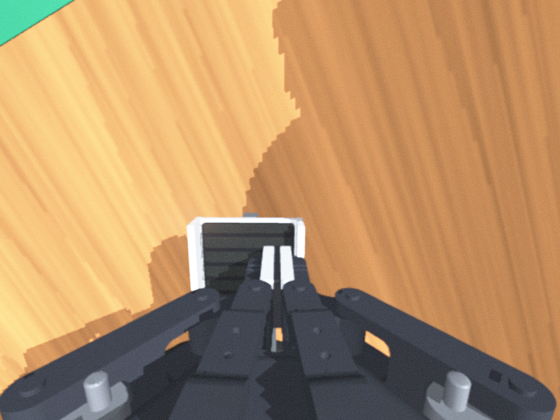

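View pics/s2.png

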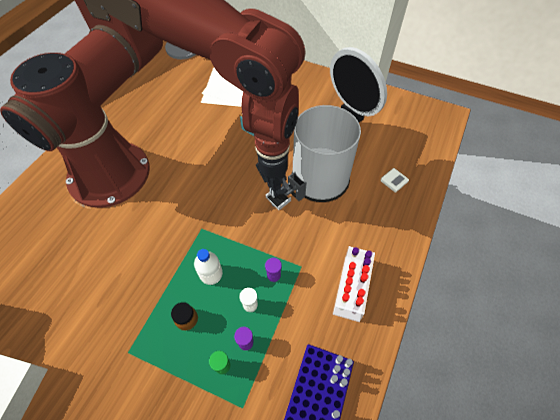

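The scene view shows the lid wide open at (358,82). The wrist view shows the finger against the pad's left wall, and the lateral force rose sharply at the end of travel. I'll relieve the side force a little and rise.

```bash
python3 - <<'E'
from h import *
import json;f0=np.array(json.load(open("f0.json")))
z=.0326;lat=.0312
robot.line_to(arc(z,lat),vel=.03);print(F()-f0)
while z<.048:
    z+=.0015; robot.line_to(arc(z,lat),vel=.03); f=F()-f0
    p=robot.observe()["tool_pos"]; print(round(z,4),p[2]-TIP,f)
robot.line_to(arc(.09,.02),vel=.1)
robot.line_to(arc(.20,.02),vel=.2)
print(robot.observe()["time"])
cv2.imwrite("pics/w3.png",robot.grab_frame("wrist"));cv2.imwrite("pics/s3.png",robot.grab_frame("scene"))
E
```

```text
[-1.2295 -7.5763  4.7828]
0.0341 0.03509193674855346 [ 0.6424 -8.8432  1.4948]
0.0356 0.036596263213493574 [ 0.7434 -9.2518  2.3976]
0.0371 0.0381658067513089 [ 1.348  -8.5136  1.9147]
0.0386 0.0397268440648456 [ 0.8296 -7.716   3.0662]
0.0401 0.041112104904750174 [ 2.5408 -8.0947  1.9733]
0.0416 0.04176422540955993 [ 0.1021 -1.8039  3.3531]
0.0431 0.042573565587357864 [-0.2896  1.2691  0.4302]
0.0446 0.044414732001685664 [-0.1356  0.234  -0.3146]
0.0461 0.0461679189549799 [-0.5786 -0.6455 -1.3505]
0.0476 0.04775607301357032 [-0.4523 -0.4328 -0.9404]
0.0491 0.049230364843232316 [-0.9848 -0.3626 -0.9478]
22.3417
```

View pics/w3.png

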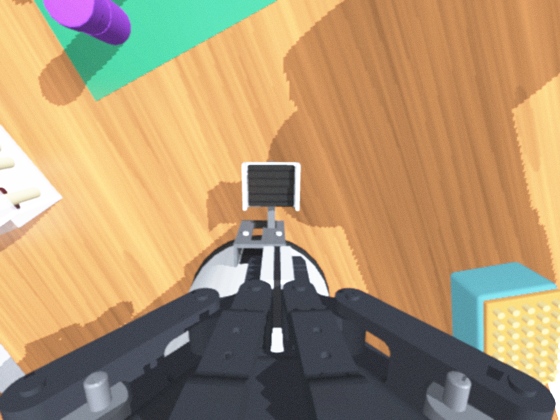

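View pics/s3.png

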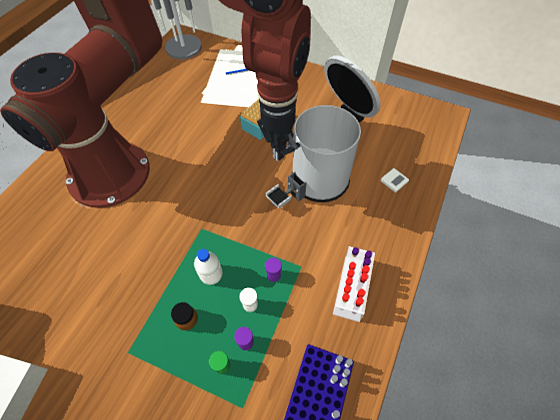

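The scene view shows the lid staying open at (352,87) with the hand off. In the wrist view the pad sits low and left of the gate, with its centre at (271,187). Now the pot.

```bash
python3 - <<'E'
from h import *
import pickle
c=robot.get_calibration("wrist")
for zz in (.041,): 
    p=onz("wrist",(271,187),zz,c); print("pad caught lat, r",(p[:2]-C)@L,(p[:2]-C)@U)
robot.move_pose([.585,-.178,.25],[180,0,-90])
robot.set_gripper(.066)
c=robot.get_calibration("wrist");im=robot.grab_frame("wrist");pickle.dump(c,open("w4.pkl","wb"))
cv2.imwrite("pics/w4.png",im);cv2.imwrite("pics/s4.png",robot.grab_frame("scene"))
print(robot.observe()["tool_pos"],robot.observe()["time"],proj("wrist",[.585,-.178,.07],c))
g=im[100:320,180:380].astype(int); m=(g.min(2)>150).astype(np.uint8)
k=cv2.connectedComponentsWithStats(m); 
for s,q in zip(k[2],k[3]):
    if s[4]>200: print(s,q+[180,100])
E
```

```text
pad caught lat, r 0.015786398942677676 -0.15400822901178832
[ 0.585 -0.178  0.25 ] 24.3917 [276.24   207.1809]
[    0     0   200   220 40632] [278.7215 208.3185]
[  71   74   48   56 2051] [274.8347 202.7338]
[188  96  12  46 380] [374.6316 217.9632]
[  0 151  24  48 423] [188.5366 270.182 ]
[171 152  29  47 500] [367.218 273.456]
```

View pics/w4.png

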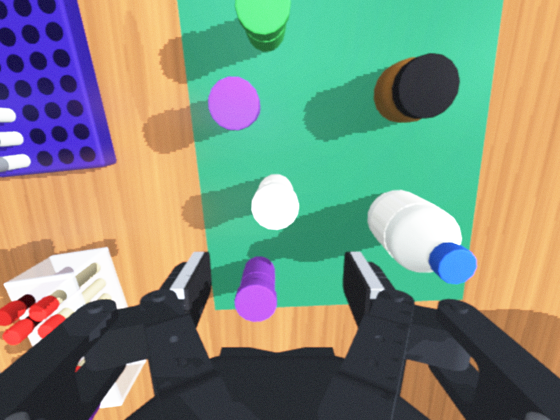

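View pics/s4.png

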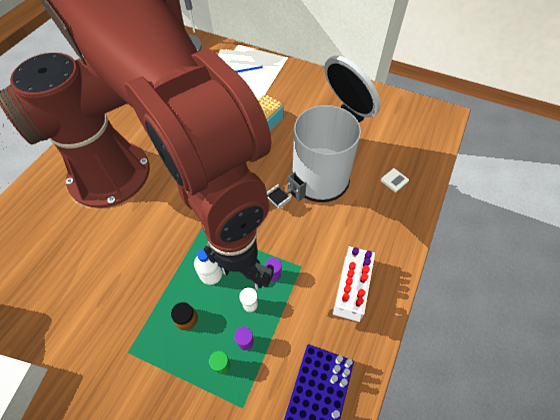

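The cap is centred at about (275,205) in the wrist view, within 2 px of the prediction. I'll check how far the neighbours are, then grasp.

```bash
python3 - <<'E'
from h import *
import pickle
c=pickle.load(open("w4.pkl","rb"))
print("bottle",onz("wrist",(453,262),.125,c),"purples",onz("wrist",(256,298),.07,c),onz("wrist",(234,103),.07,c))
p=onz("wrist",(275,205.5),.07,c);print("pot",p)
z=.06+.054
b=onz("wrist",(453,262),.125,c)
assert abs(b[0]-p[0])>.095
robot.line_to([p[0],p[1],.17],vel=.15)
hit=robot.line_to([p[0],p[1],z],vel=.08,guard=6);print("hit",hit)
robot.set_gripper(0)
print("w",robot.observe()["gripper_width"])
robot.line_to([p[0],p[1],.30],vel=.15)
print(robot.observe()["gripper_width"],robot.observe()["time"])
cv2.imwrite("pics/w5.png",robot.grab_frame("wrist"));cv2.imwrite("pics/t5.png",robot.grab_frame("top"))
E
```

```text
bottle [ 0.4595 -0.1531  0.125 ] purples [ 0.6041 -0.089   0.07  ] [ 0.6181 -0.2629  0.07  ]
pot [ 0.5861 -0.1795  0.07  ]
hit False
w 0.038873149498156456
0.03887856360771159 27.675
```

View pics/w5.png

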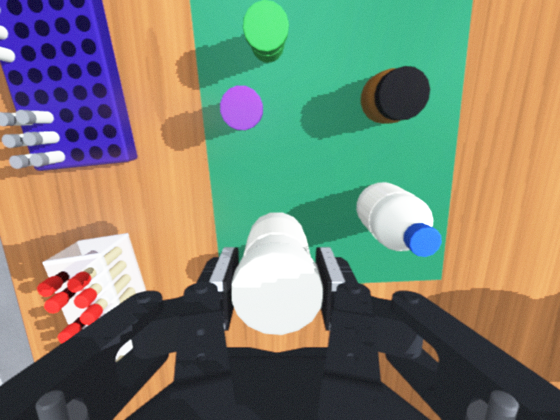

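View pics/t5.png

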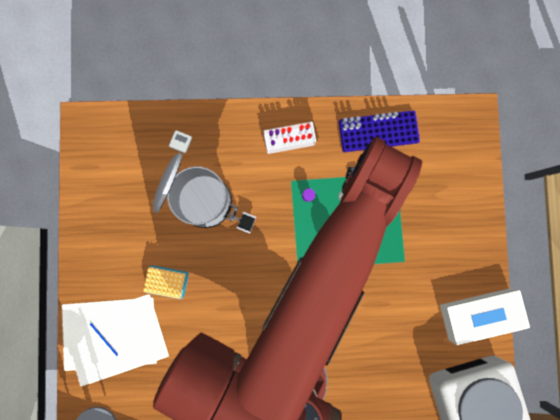

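The wrist view shows the pot gripped by its cap at (277,285). The top view shows the mouth circle at (199,197), with the lid upright behind it.

```bash
python3 - <<'E'
from h import *
t=cv2.imread("pics/t5.png");cv2.imwrite("pics/zt5.png",cv2.resize(t[130:250,140:280],None,fx=5,fy=5,interpolation=cv2.INTER_CUBIC))
print("mouth check",onz("top",(199.5,197),.215),C)
print("lid top edge candidates",onz("top",(166,182),.217))
d=C-U*.028
robot.line_to([.586,-.1795,.40],vel=.25)
robot.move_pose([d[0],d[1],.40],ROT)
cv2.imwrite("pics/s6.png",robot.grab_frame("scene"));cv2.imwrite("pics/w6.png",robot.grab_frame("wrist"))
print(robot.observe()["tool_pos"],robot.observe()["gripper_width"],robot.observe()["time"])
E
```

```text
mouth check [0.5892 0.2477 0.215 ] [0.595  0.2584]
lid top edge candidates [0.6352 0.3439 0.217 ]
[0.5845 0.2316 0.3998] 0.03909659889571982 29.95
```

View pics/s6.png

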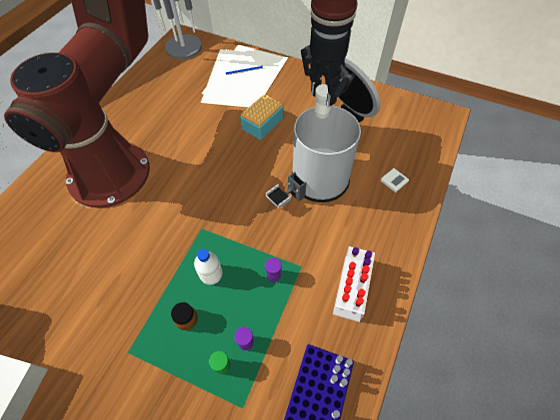

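View pics/w6.png

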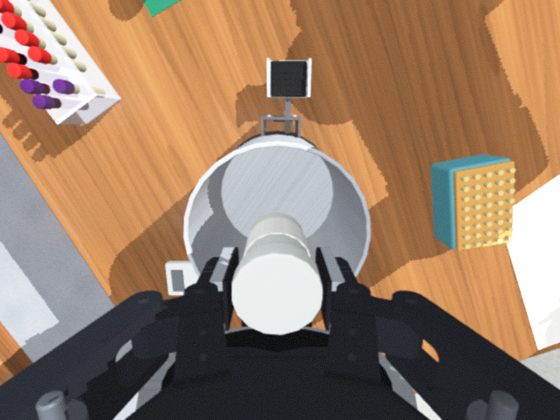

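The wrist view shows the pot inside the mouth circle, which is centred near (278,225). The lid stays clear behind. I'll lower it and release.

```bash
python3 - <<'E'
from h import *
d=C-U*.028
print(robot.line_to([d[0],d[1],.306],vel=.12,guard=6))
robot.set_gripper(.06); robot.pause(.2)
robot.line_to([d[0],d[1],.40],vel=.2)
q=C-U*.17+L*.02
robot.line_to([q[0],q[1],.38],vel=.25)
cv2.imwrite("pics/s7.png",robot.grab_frame("scene"));cv2.imwrite("pics/t7.png",robot.grab_frame("top"))
print(robot.observe()["tool_pos"],robot.observe()["time"])
a=cv2.imread("pics/s7.png")[50:210,255:395];b=cv2.imread("pics/t7.png")[130:250,140:280]
cv2.imwrite("pics/z7.png",np.hstack([cv2.resize(a,(490,560)),cv2.resize(b,(300,257)) if 0 else cv2.copyMakeBorder(cv2.resize(b,(300,257)),0,303,0,0,0)]))
E
```

```text
False
[0.5107 0.1106 0.3796] 32.8583
```

View pics/z7.png

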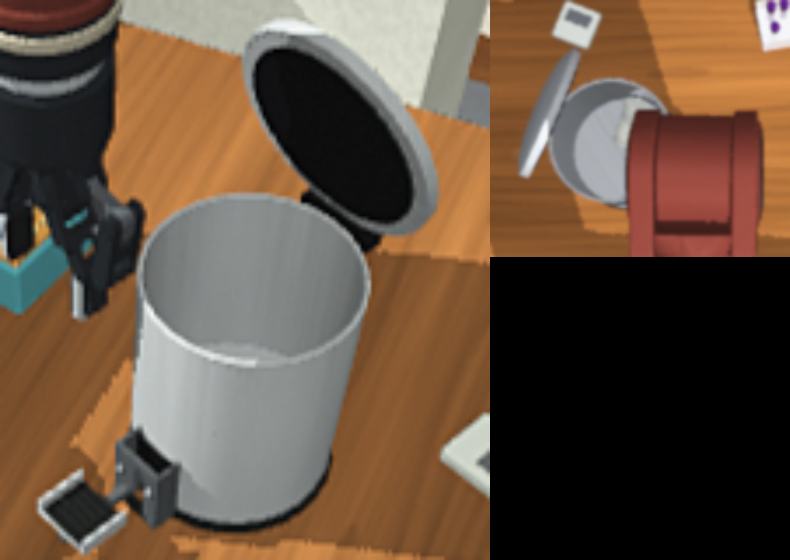

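The top view shows the pot inside the bin and the lid still open. Now I'll press the pedal again, slide it right and ease it up.

```bash
python3 - <<'E'
from h import *
import json
robot.set_gripper(0)
robot.line_to(arc(.075,.012),vel=.2)
q=C-U*.155+L*.012
robot.line_to(arc(.052,.012),vel=.1)
robot.pause(.1);f0=F();json.dump(f0.tolist(),open("f1.json","w"));print(f0)
z=.052
while z>.030:
    z-=.002 if z>.0445 else .001; robot.line_to(arc(max(z,.03),.012),vel=.03); f=F()-f0
    print(round(z,4),robot.observe()["tool_pos"][2]-TIP,f)
    if f[2]>7.0 and z<.036 or np.linalg.norm(f)>16: break
print(z,robot.observe()["time"])
E
```

```text
[-0.2797  0.4261  0.673 ]
0.05 0.05016904344094811 [ 0.2988  0.016  -0.3738]
0.048 0.04783392968865721 [-0.4921 -0.5566 -0.7277]
0.046 0.04581544227178755 [ 1.2017  0.0176 -0.7823]
0.044 0.04381730772767471 [ 0.4141  0.4539 -0.4184]
0.043 0.042931949894343235 [ 0.7065 -0.7014 -0.8263]
0.042 0.04192073362484772 [ 0.0981 -0.3045  0.1379]
0.041 0.04117242014414793 [ 0.1081 -0.7273  0.6559]
0.04 0.040281192746804 [-0.1895 -0.5509  3.3578]
0.039 0.03907611638573352 [ 0.1683 -1.0043  3.3376]
0.038 0.03797715360134048 [ 1.2174 -0.9432  2.362 ]
0.037 0.03693325009539421 [ 0.7873 -2.0407  1.7616]
0.036 0.03587328493017934 [ 0.1825 -0.7452  1.6973]
0.035 0.034811908685110776 [ 1.5663 -1.8499  2.001 ]
0.034 0.03399305669462066 [ 0.3848 -0.7859  2.233 ]
0.033 0.03362746842764286 [-1.1611  1.3089  8.0797]
0.03299999999999998 39.0083
```

```bash
python3 - <<'E'
from h import *
import json;f0=np.array(json.load(open("f1.json")))
z=.0328;lat=.012
while lat>-.022:
    lat-=.0015; robot.line_to(arc(z,lat),vel=.03); f=F()-f0
    p=robot.observe()["tool_pos"]; print(round(lat,4),(p[:2]-C)@L,p[2]-TIP,f)
    if abs(f[1])>10 or np.linalg.norm(f)>17: break
    if f[2]>10: z+=.0003
    if f[2]<4.5: z-=.0003
print(z,lat,robot.observe()["time"])
cv2.imwrite("pics/w8.png",robot.grab_frame("wrist"))
E
```

```text
0.0105 0.011288756210879665 0.03339474632189195 [-1.9808  6.9625 13.1608]
0.009 0.009967009305833505 0.03347466576497815 [-1.0237  6.7678 10.7668]
0.0075 0.008541102951008524 0.033569477388449204 [-1.0788  6.1264  9.763 ]
0.006 0.007192042645369124 0.033524274526472 [-0.6918  7.0409 10.6336]
0.0045 0.005341290345834826 0.03369033311297323 [0.0689 4.5253 8.3759]
0.003 0.003909480932196248 0.03369287696315704 [-0.2688  4.8597  6.643 ]
0.0015 0.002466552354974168 0.03366670463848506 [-0.3063  4.5328  6.6936]
0.0 0.0009592800338963583 0.033661778035634346 [-0.7209  3.949   6.9957]
-0.0015 -0.0005486403154309852 0.03367224920711147 [-0.3924  4.5877  7.3032]
-0.003 -0.0020313057316279273 0.033664707920849773 [-0.7969  5.0946  7.5394]
-0.0045 -0.0035235762878665813 0.03365316111798172 [-0.1096  4.9328  7.5246]
-0.006 -0.005023039439082996 0.033648164147628806 [0.1089 5.1699 7.3108]
-0.0075 -0.006550794724593905 0.03366718665611573 [-0.083   5.1242  7.0056]
-0.009 -0.007996619223573864 0.0336293776014199 [0.2551 4.2347 7.1433]
-0.0105 -0.009495871558270015 0.03367350655180151 [-0.7945  4.8692  7.4938]
-0.012 -0.011036262732310285 0.033691488741503905 [-0.5247  4.5736  7.9908]
-0.0135 -0.012514306293061482 0.033670155200499985 [-1.3034  4.5975  8.2312]
-0.015 -0.01377751727954073 0.033629892230957886 [0.5289 5.8951 8.6938]
-0.0165 -0.014438678231064473 0.03347158163864199 [-0.4093 10.2388 10.9138]
0.03370000000000001 -0.016499999999999997 43.7583
```

View pics/w8.png

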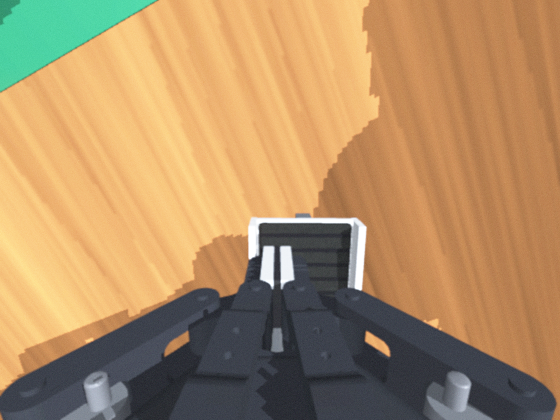

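The wrist view shows the finger against the pad's right wall, and side travel totals 43.4 mm, which is 14.5 of pedal plus 28.9 of play. The pedal is fully right. Now I'll ease it up slowly.

```bash
python3 - <<'E'
from h import *
import json;f0=np.array(json.load(open("f1.json")))
z=.0337;lat=-.0155
robot.line_to(arc(z,lat),vel=.02)
while z<.094:
    z+=.0025
    if z>.056: lat=min(lat+.001,-.012)
    robot.line_to(arc(z,lat),vel=.022); f=F()-f0
    p=robot.observe()["tool_pos"]; print(round(z,4),p[2]-TIP,f)
    if np.linalg.norm(f)>18: print("HIGH");break
print(robot.observe()["time"])
cv2.imwrite("pics/s9.png",robot.grab_frame("scene"))
E
```

```text
0.0362 0.03553228056264014 [2.2275 6.1237 2.1313]
0.0387 0.03828369329750722 [1.2179 5.3774 2.1329]
0.0412 0.040907194923042456 [2.6876 6.1269 1.7963]
0.0437 0.04350707595925571 [1.6449 6.112  2.7829]
0.0462 0.04610099128341756 [2.5788 7.4592 4.7477]
0.0487 0.04867470800991465 [2.2858 6.6249 5.079 ]
0.0512 0.051205692748492446 [1.5938 6.7905 5.3176]
0.0537 0.05376882842688832 [1.9222 7.3492 5.5331]
0.0562 0.05671782203110651 [2.2797 4.6641 6.3377]
0.0587 0.059692535498638954 [2.0387 2.9008 6.8279]
0.0612 0.0625893011825325 [2.3918 1.0723 6.8376]
0.0637 0.06532439691158684 [2.1449 0.678  7.8865]
0.0662 0.06787874967557794 [ 1.5268 -0.2761  7.5607]
0.0687 0.07043539780456878 [2.4474 0.3703 7.7212]
0.0712 0.07295907008176267 [0.9644 0.1101 8.85  ]
0.0737 0.07550497017015628 [1.9929 0.4125 8.7983]
0.0762 0.0780390258678949 [2.439  0.8005 8.7595]
0.0787 0.08054427338363429 [1.5066 0.4563 9.2171]
0.0812 0.08307095663687866 [ 2.0886  0.6124 10.5211]
0.0837 0.08479761187935847 [ 2.1274 -0.7257  6.9415]
0.0862 0.08581109776061469 [ 0.0327 -0.5128 -0.8778]
0.0887 0.08865376780480627 [-0.5102 -0.3252 -0.3571]
0.0912 0.09139099647496352 [ 0.1717 -1.3822 -0.5704]
0.0937 0.09393115564467502 [ 0.4117 -0.6258 -1.0676]
0.0962 0.09643257971013089 [ 0.2107 -0.6273 -0.5475]
50.75
```

View pics/s9.png

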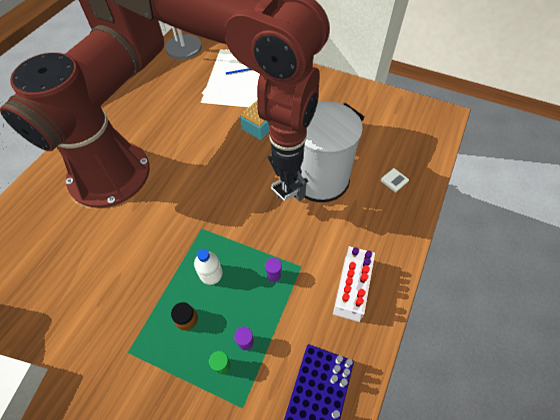

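The lid is closed. I'll back away, check once more and hand in.

```bash
python3 - <<'E'
from h import *
robot.line_to(arc(.13,-.012),vel=.1)
p=C-U*.25-L*.05
robot.line_to([p[0],p[1],.30],vel=.2)
cv2.imwrite("pics/sA.png",robot.grab_frame("scene"));w=robot.grab_frame("wrist");cv2.imwrite("pics/wA.png",w)
print(robot.observe()["time"])
a=cv2.imread("pics/sA.png")[90:210,255:395]; cv2.imwrite("pics/zA.png",np.hstack([cv2.resize(a,(455,390)),cv2.resize(cv2.imread("pics/zs.png"),(340,390))]))
E
```

```text
52.275
```

View pics/zA.png

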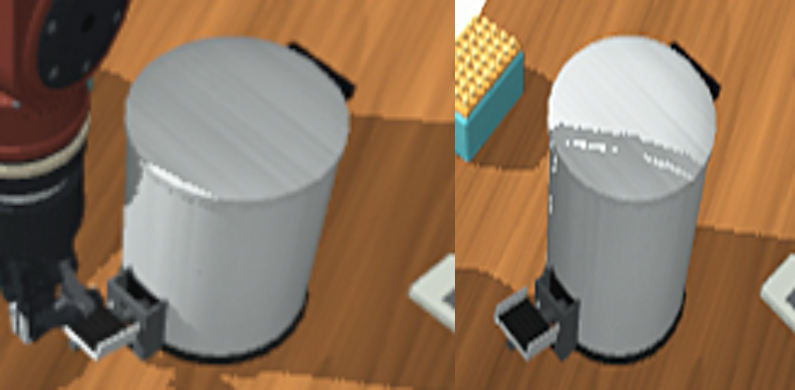

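The lid is shut and the pedal is back at its rest position, and the gripper is well above and in front of it.

```bash
python3 - <<'E'
from h import *
print(F()); robot.job_done(); print(robot.observe()["time"])
E
```

```text
[-0.073   0.2551  0.245 ]
the job is handed in; nothing more can be done
the job is handed in; nothing more can be done
```

The job is done and handed in at about 52 s. The used pot is in the bin, the lid is shut and the pedal is back up, out of its catch. No verdict was reported.

- **Opening:** I pressed the pedal to its stop, found at a pad height of about 34 mm, and slid it left the full 14.5 mm. It rose about 7 mm onto the ledge. With the hand off, the pictures showed the lid staying open.
- **Pot:** I gripped the pot by its cap and dropped it through the mouth. The top view showed it inside with the lid still open.
- **Closing:** I pressed to the stop again, slid the pedal right to its end and eased it up at about 22 mm/s. That is roughly 0.7 rad/s at the lid, against the 2.5 limit.
- **Last checks:** The final picture shows the lid flat and the pedal at rest. The force on the tool was close to zero, and the highest I read while working the pedal was about 15 N against the 25 N limit.
- **Not seen or disagreed:**
  - With the lid shut, the pot could not be checked again.
  - I judged the bystanders only by eye in the pictures, where none seemed to have moved.
  - The mouth centre read from the top camera was about 12 mm off my bin estimate. Both readings left room, so I went ahead.

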